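# Square a glued pressing block up in the corner jig and hold it

## Task

Clear the leftover wood offcut off the squaring jig into the small shallow tray and let go of it; then take the wooden block by its rib, set it flat on the jig board and press it into the corner, its long side flush against the long stop and one end flush against the short stop. Finish while still gripping the block and pressing it against both stops at once with a light steady push (about 5 to 15 N on each) while the glue grabs: do not let go. Leave everything else on the table where it is.

Things in the scene. Friction and masses are not known exactly. Their poses are not given: they have to be found in the camera images.
- jig: Squaring jig, fixed to the table: a plywood board 220 x 180 x 15 mm (its x, y, z) with two smooth aluminium stops on it that meet in one corner. Origin at the centre of the board's underside; board top at z = 15 mm. Inner face of the long stop at y = +74 mm, of the short stop at x = +94 mm. A block seated in the corner has its centre at x = 49, y = 44 mm, with its long direction along x.
- long_stop: Long stop of the jig, a rigid smooth aluminium bar 220 x 16 mm, standing 18 mm above the board (33 mm above the table), along the jig's x on its +y edge. Origin at the centre of its underside; axes as the jig's. The block's sliding friction is about 0.25 on the stops and 0.4 on the board; bearing hard on one takes up the push meant for another.
- short_stop: Short stop of the jig, a rigid smooth aluminium bar 16 x 94 mm, standing 18 mm above the board, along the jig's y on its +x edge, from the long stop down to y = -20 mm in the jig's frame. Origin at the centre of its underside; axes as the jig's.
- block: The wooden pressing block, loose on the table, 0.15 to 0.31 kg; the only block with a rib. Origin at the centre of its underside, x along its length, z up. The sizes are given at its centre.
- block_centre (a point): Centre of the pressing block, half-way up its 66 mm overall height (33 mm above its underside); x along its length, y across it, z up. Its base is 90 x 60 x 26 mm; on it, centred, stands a grip rib 64 mm long (x), 18 mm thick (y) and 40 mm high, whose top is 33 mm above this point and whose foot is 7 mm below it. Pinch the rib across its thickness, fingertips just clear of the base. Either end may go to the short stop.
- offcut_centre (a point): Centre of the leftover offcut, a plain light wooden piece 60 x 28 x 44 mm (x, y, z), 0.03 to 0.065 kg, loose on the jig board, at least 12 mm clear of the stops; half-way up, 22 mm above its underside. Pinch it across its 28 mm.
- tray: Small shallow grey metal tray, open on top, empty, fixed: 170 x 130 x 35 mm, walls and floor 3 mm. Origin at the centre of its underside, x along its length.
- plain_block: Bystander: plain wooden block without a rib, 85 x 50 x 30 mm. Origin under its centre.
- tape_roll: Bystander: roll of white paper tape lying flat, 64 mm across, 30 mm high. Origin under its centre.
- glue_jar: Bystander: small amber jar, 40 mm across, 55 mm high. Origin under its centre.
- screwdriver: Bystander: screwdriver lying on the table, beyond the jig. x along it.
- weight: Bystander: brass cylinder, 40 mm across, 40 mm high. Origin under its centre.
- brush: Bystander: brush lying on the table. x along it.
- spool: Bystander: small wooden spool standing up, 36 mm across, 42 mm high. Origin under its centre.
- offcut: The same offcut, its origin at the centre of its underside, x along its 60 mm length.

How it is judged:
By the outcome, as a careful person would: the job done as asked, in the order asked, and still so for the second after the job is handed in, while the arm keeps its last pose, push and grip.
It also fails if it takes over 72 s, if anything falls off the work surface, if the arm or the gripper's body presses on something with over 40 N, if the wrist force passes 120 N, or if a joint passes its speed limit or range.

## Robot

A 6-joint arm with a two-finger parallel gripper is mounted at the origin on the work surface. World frame = base frame: x ahead of the robot, y to its left, z up, the work surface at z = 0. Lengths are in m, angles in degrees, forces in N, time in s.
With the tool pointing down it reaches from about 0.425 to 0.925 m from the base axis. Payload 12.5 kg.
Tool frame: the origin (TCP) lies at the very end of the fingers, on their centre line; the grasp point (between the pads) lies 19 mm behind it; z points along the fingers, y is the line along which they close (so a half turn about z gives the same grasp; the last joint's range is limited). The gripper opens to 85 mm and grips with 20 to 120 N. Pads are 22 mm wide; open, the fingers measure 114 mm over their backs; the gripper's body (76 mm by 85 mm) begins 54 mm behind the grasp point. The pads swing forward as they close: fully open they stand 13 mm farther back than shut.
Start: joints at [58.579, 28.126, 89.318, -0, 62.55, -6.05], TCP at [0.268, 0.565, 0.231] pointing down, gripper open.
Joint ranges: [-177.58, 177.58], [-47.91, 125.51], [2.72, 160], [-65.01, 245.01], [3.68, 167.84], [-153.87, 153.87]. Speed limits (degrees/s): [127.2, 127.2, 159.86, 180, 180, 180].

## Interface

Orientations are given as a 3x3 rotation matrix whose columns are the frame's x, y, z axes.
In Python, from station import env gives the robot as it stands.
- The arm moves only by the shell command python3 -m inch 'ROWS' [FORCE]. ROWS is JSON, a list of rows, each an object with "claw": the opening, from -1 (shut) to 1 (fully open); "travel": the shift along the tool's x, y, z normalised to -1 to 1, where 1 is 300 mm, a list of three; "turn": the turn, a rotation vector about the tool's x, y, z normalised to -1 to 1, where 1 is 1.5 rad, a list of three. A call has 1 to 8 rows; each row is the pose to reach, as a shift and turn from the pose commanded when the call began, along the tool's axes at that moment; what a row does not reach only later rows make up. A row lasts 1/12 s, in which the tool goes at most 41.7 mm and 7.16 degrees, less where a joint would pass 70% of its speed; a pose out of reach is approached as far as the arm can. A call with a number of a shift or a turn outside -1 to 1 is refused whole. A call with a gripper value outside its range is refused whole. The fingers move at their own pace and stop on an object; FORCE is the grip in N (left out, the last holds). Time passes only in rows, so rows that repeat a pose let the fingers close. It gives the time, the measured TCP pose, the force, the opening and the grip force at its end, in the units of the state.
- env.read_state(): the state, without advancing time (a new reading comes with each control period).
- env.grab_frame(name): name is "scene" or "top"; returns the picture (384x512x3 uint8, blue, green, red); there is no depth.
- env.calibration(name): a dict with "camera_matrix" (3x3 intrinsics, pixels), "k1" (the pictures are not rectified: a ray, as slopes to the right and down, at radius r is drawn at 1 + k1 r^2 times it, then the intrinsics apply), "R" (3x3) and "t" (3): a world point X has camera coordinates R X + t. Camera axes: x right, y down, z forward; pixel columns grow to the right and rows downward; lengths in m; the calibration is good to about 2 mm. A picture is of the moment at which its call begins. calibration takes no time and is no camera call.
- env.close_job(): hands the job in; it is judged then, once.
The state is a dict: "time_s": time; "qpos": joint angles; "joint_velocities": joint speeds; "tau": joint torques, N m; "tool_pos": TCP position; "tool_rot": TCP orientation; "force": force on the tool from outside, world axes, zero at the start; "moment": the same for the moment, N m; "grip_width": opening from 0.0 (shut) to 1.0 (fully open); "finger_force": force on a finger pad.
Only numpy, scipy, OpenCV 4.12 (cv2) and the standard library are available. Lean on these libraries where they do the work, as an engineer would, in place of code of your own. Each camera call takes 0.05 s, during which the arm holds its last target. There are 200 camera calls.

## Working session

There is one attempt and no reset: what is moved stays moved. The work goes in short steps, Python scripts to look and compute and a shell command to move; the robot and the scene stay as the last step left them, time stands still between calls to the robot, and variables do not carry over. Pictures are saved under pics/ and viewed, at most 10 in all, crops included, and the job is handed in when it is done.

```bash
mkdir -p pics; ls
python3 - <<'E'
from station import env
import cv2
for n in("scene","top"):
    im=env.grab_frame(n); cv2.imwrite(f"pics/{n}0.png",im)
    c=env.calibration(n); print(n,c)
s=env.read_state(); print({k:s[k] for k in("time_s","tool_pos","tool_rot","force","grip_width")})
E
```

```text
pics
scene {'camera_matrix': array([[441.57662165,   0.        , 260.34374952],
       [  0.        , 441.57662165, 192.0496205 ],
       [  0.        ,   0.        ,   1.        ]]), 'k1': -0.17092655784353347, 'R': array([[ 0.8762235 ,  0.48166837, -0.01509843],
       [ 0.37911414, -0.70832734, -0.59543669],
       [-0.29749765,  0.51601159, -0.80326035]]), 't': array([-0.48842634, -0.1793094 ,  1.37044669])}
top {'camera_matrix': array([[388.39311449,   0.        , 261.41366099],
       [  0.        , 388.39311449, 190.48820077],
       [  0.        ,   0.        ,   1.        ]]), 'k1': -0.13405629743764003, 'R': array([[ 1.58019065e-02, -9.99875070e-01,  3.80437263e-04],
       [-9.93389290e-01, -1.57426708e-02, -1.13709662e-01],
       [ 1.13701445e-01,  1.41890715e-03, -9.93513950e-01]]), 't': array([4.76566360e-05, 5.63787093e-01, 1.08769291e+00])}
{'time_s': 0.1, 'tool_pos': array([0.26768342, 0.56455483, 0.23076965]), 'tool_rot': array([[-9.03564922e-01,  4.28450917e-01, -4.94021111e-04],
       [ 4.28451198e-01,  9.03564475e-01, -9.00673547e-04],
       [ 6.04855185e-05, -1.02548096e-03, -9.99999472e-01]]), 'force': array([ 0.76134526,  1.14863404, -0.2410369 ]), 'grip_width': 0.9973444252347069}
```

View pics/scene0.png

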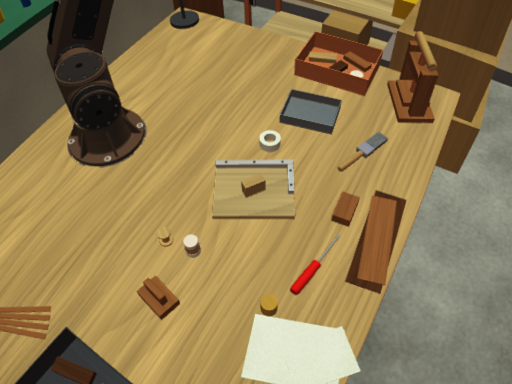

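View pics/top0.png

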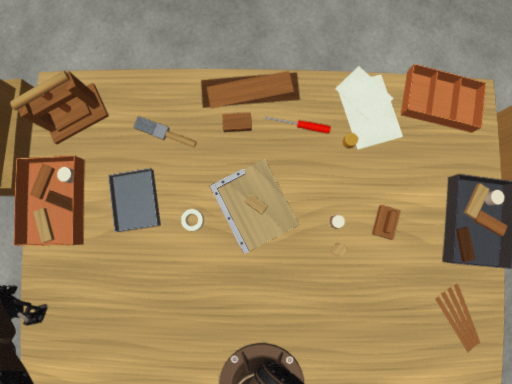

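The scene view shows the jig at (254,188) with the offcut at (254,186), the tray at (311,111) and the ribbed block at (158,296). In the top view the jig is at (255,205), with its stops on the left (corner about (213,188)). The offcut is at (256,205), the tray at (135,200) and the ribbed block at (387,222). I'll zoom in next.

```bash
cat > h.py <<'E'
import numpy as np, cv2
from station import env
def ray(n,p):
    c=env.calibration(n);K=c["camera_matrix"]
    u=cv2.undistortPoints(np.array(p,float).reshape(-1,1,2),K,np.array([c["k1"],0,0,0,0.])).reshape(-1,2)
    d=np.c_[u,np.ones(len(u))]@c["R"]; return -c["R"].T@c["t"],d
def onz(n,p,z):
    o,d=ray(n,p); return o+d*((z-o[2])/d[:,2:])
def px(n,X):
    c=env.calibration(n)
    return cv2.projectPoints(np.array(X,float).reshape(-1,1,3),cv2.Rodrigues(c["R"])[0],c["t"],c["camera_matrix"],np.array([c["k1"],0,0,0,0.]))[0].reshape(-1,2)
E
python3 - <<'E'
import cv2,numpy as np
t=cv2.imread("pics/top0.png");s=cv2.imread("pics/scene0.png")
def crop(im,x,y,w,h,W,H):
    return cv2.resize(im[y:y+h,x:x+w],(W,H),interpolation=cv2.INTER_CUBIC)
a=crop(t,205,155,100,100,400,400);b=crop(t,365,197,50,50,200,200);c=crop(s,205,150,100,75,400,300)
d=crop(s,130,270,50,50,200,200);e=crop(t,100,160,70,80,175,200)
o=np.zeros((600,800,3),np.uint8);o[:400,:400]=a;o[:300,400:]=c;o[400:,:200]=b;o[400:,200:400]=d;o[400:,400:575]=e
cv2.imwrite("pics/zoom.png",o)
E
```

```text
(no output)
```

View pics/zoom.png

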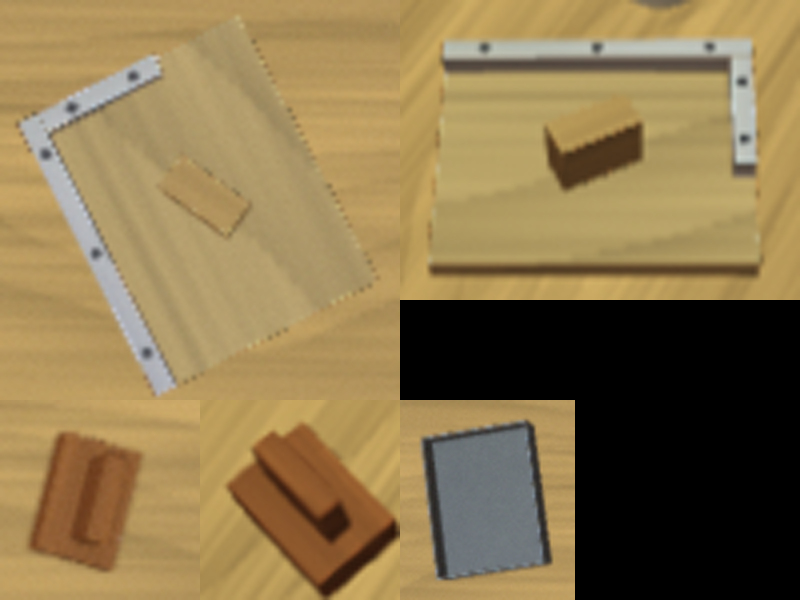

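The zoom shows the stops' outer corner at zoom (20,123) and the long stop running down to (158,395). It also shows clean corners on the offcut top, the block's base and rib, and the tray. I'll turn these into poses.

Run:
```python
from h import *
Z=lambda P,x,y,s=4:np.array(P,float)/s+[x,y]-.5+.5/s
def rep(nm,P):
    print(nm,P[:,:2].round(4).tolist(),"sides",np.linalg.norm(np.roll(P,-1,0)-P,axis=1).round(4),"ctr",P.mean(0).round(4),
     "ang",[round(float(np.degrees(np.arctan2(*(np.roll(P,-1,0)-P)[i,1::-1]))),1) for i in range(4)])
T=lambda P,z:onz("top",Z(P,205,155),z)
rep("stop outer: far,corner,short end + inner corner",T([(158,395),(20,123),(153,56),(50,138)],.033))
rep("board top",onz("top",Z([(374,284),(240,17),(158,70),(178,384)],205,155),.015))
rep("offcut",T([(188,158),(251,203),(229,236),(160,186)],.059))
B=lambda P,z:onz("top",Z(np.array(P)-[0,400],365,197),z)
rep("base",B([(64,433),(142,455),(112,571),(30,547)],.026))
rep("rib",B([(103,450),(129,455),(103,545),(78,540)],.066))
rep("tray",onz("top",Z(np.array([(423,438),(530,423),(551,563),(440,578)])-[400,400],100,160,2.5),.035))
S=lambda P,z:onz("scene",Z(np.array(P)-[400,0],205,150),z)
rep("S stop: far outer,corner,short end out,in",S([(443,41),(751,40),(756,163),(735,163)],.033))
rep("S offcut",S([(545,125),(625,97),(642,121),(565,152)],.059))
D=lambda P,z:onz("scene",Z(np.array(P)-[200,400],130,270),z)
rep("S base",D([(228,487),(305,423),(398,518),(325,597)],.026))
rep("S rib",D([(252,442),(273,432),(346,501),(328,519)],.066))
```

```text
stop outer: far,corner,short end + inner corner [[0.3831, 0.0552], [0.5761, 0.159], [0.6266, 0.0638], [0.5656, 0.1369]] sides [0.2191 0.1078 0.0953 0.1999] ctr [0.5379 0.1037 0.033 ] ang [28.3, -62.1, 129.9, -155.9]
board top [[0.4647, -0.0992], [0.6599, 0.001], [0.6193, 0.0608], [0.3904, 0.0417]] sides [0.2195 0.0723 0.2297 0.1593] ctr [0.5336 0.0011 0.015 ] ang [27.2, 124.2, -175.2, -62.2]
offcut [[0.5499, 0.0363], [0.5189, -0.0084], [0.4956, 0.0066], [0.5299, 0.0556]] sides [0.0544 0.0278 0.0598 0.0278] ctr [0.5236 0.0225 0.059 ] ang [-124.7, 147.2, 55.0, -43.9]
base [[0.5276, -0.3404], [0.5121, -0.3991], [0.4273, -0.3751], [0.4443, -0.314]] sides [0.0607 0.0882 0.0634 0.0873] ctr [ 0.4778 -0.3572  0.026 ] ang [-104.8, 164.2, 74.4, -17.6]
rib [[0.5126, -0.3561], [0.5093, -0.375], [0.4458, -0.3551], [0.4492, -0.3371]] sides [0.0192 0.0666 0.0184 0.0663] ctr [ 0.4792 -0.3558  0.066 ] ang [-100.0, 162.6, 79.3, -16.7]
tray [[0.6026, 0.4601], [0.6219, 0.3311], [0.4592, 0.2988], [0.4386, 0.43]] sides [0.1304 0.1659 0.1328 0.1667] ctr [0.5306 0.38   0.035 ] ang [-81.5, -168.8, 98.9, 10.4]
S stop: far outer,corner,short end out,in [[0.3821, 0.0534], [0.5755, 0.1574], [0.6268, 0.061], [0.6144, 0.0543]] sides [0.2196 0.1092 0.0142 0.2323] ctr [0.5497 0.0815 0.033 ] ang [28.3, -62.0, -151.8, -179.8]
S offcut [[0.4964, 0.005], [0.5319, 0.0512], [0.5518, 0.0385], [0.5194, -0.0083]] sides [0.0583 0.0236 0.0569 0.0266] ctr [0.5249 0.0216 0.059 ] ang [52.4, -32.5, -124.7, 150.0]
S base [[0.43, -0.3785], [0.4458, -0.321], [0.5305, -0.344], [0.5212, -0.4054]] sides [0.0596 0.0878 0.0621 0.0951] ctr [ 0.4819 -0.3622  0.026 ] ang [74.6, -15.2, -98.7, 163.6]
S rib [[0.4448, -0.3579], [0.4518, -0.3466], [0.5143, -0.3607], [0.5117, -0.3748]] sides [0.0133 0.0641 0.0143 0.069 ] ctr [ 0.4807 -0.36    0.066 ] ang [58.2, -12.7, -100.5, 165.9]
```

```bash
cat > plan.py <<'E'
# prints travel/turn numbers from the current measured pose through waypoints x,y,z(mm),psi(deg of tool x)
import sys,json
from h import *
def plan(W,start=None):
    s=env.read_state();R=s["tool_rot"]
    p,a=(s["tool_pos"],np.degrees(np.arctan2(R[1,0],R[0,0]))) if start is None else start
    for w in W:
        q=np.array(w[:3])/1000;d=q-p;c,n=np.cos(np.radians(a)),np.sin(np.radians(a))
        da=(w[3]-a+180)%360-180
        print(w,"travel",(np.array([c*d[0]+n*d[1],n*d[0]-c*d[1],-d[2]])/.3).round(4).tolist(),"turn",round(float(-np.radians(da)/1.5),4),
          "rows",round(max(np.linalg.norm(d)/.0417,abs(da)/7.16),1))
        p,a=q,w[3]
if __name__=="__main__":plan(json.loads(sys.argv[1]))
E
python3 plan.py '[[396,293,231,105],[524,22,150,55],[524,22,22,55]]'
```

```text
[396, 293, 231, 105] travel [-0.7743, -0.6346, -0.0008] turn 0.5775 rows 7.2
[524, 22, 150, 55] travel [-0.983, 0.1783, 0.27] turn 0.5818 rows 7.4
[524, 22, 22, 55] travel [0.0, 0.0, 0.4267] turn -0.0 rows 3.1
```

```bash
python3 -m inch '[{"claw":1,"travel":[-0.774,-0.635,0],"turn":[0,0,0.578]},{"claw":1,"travel":[-0.774,-0.635,0],"turn":[0,0,0.578]},{"claw":1,"travel":[-0.774,-0.635,0],"turn":[0,0,0.578]},{"claw":1,"travel":[-0.774,-0.635,0],"turn":[0,0,0.578]},{"claw":1,"travel":[-0.774,-0.635,0],"turn":[0,0,0.578]},{"claw":1,"travel":[-0.774,-0.635,0],"turn":[0,0,0.578]},{"claw":1,"travel":[-0.774,-0.635,0],"turn":[0,0,0.578]},{"claw":1,"travel":[-0.774,-0.635,0],"turn":[0,0,0.578]}]' 
python3 -m inch '[{"claw":1,"travel":[-0.983,0.178,0.27],"turn":[0,0,0.582]},{"claw":1,"travel":[-0.983,0.178,0.27],"turn":[0,0,0.582]},{"claw":1,"travel":[-0.983,0.178,0.27],"turn":[0,0,0.582]},{"claw":1,"travel":[-0.983,0.178,0.27],"turn":[0,0,0.582]},{"claw":1,"travel":[-0.983,0.178,0.27],"turn":[0,0,0.582]},{"claw":1,"travel":[-0.983,0.178,0.27],"turn":[0,0,0.582]},{"claw":1,"travel":[-0.983,0.178,0.27],"turn":[0,0,0.582]},{"claw":1,"travel":[-0.983,0.178,0.27],"turn":[0,0,0.582]}]'
python3 plan.py '[[524,22,22,55]]'
python3 - <<'E'
from h import *
o=np.hstack([cv2.resize(env.grab_frame("scene")[125:240,190:310],(480,460)),cv2.resize(env.grab_frame("top")[150:265,200:280],(320,460))])
cv2.imwrite("pics/pre.png",o)
E
```

```text
time_s: 0.77
tool_pos: [0.3974, 0.2891, 0.2312]
tool_rot: [[-0.248, 0.969, -0.0], [0.969, 0.248, -0.001], [-0.001, -0.0, -1.0]]
force: [0.3, -0.0, 0.8]
grip_width: 1.002
finger_force: 0.0
time_s: 1.43
tool_pos: [0.5249, 0.0186, 0.1489]
tool_rot: [[0.582, 0.813, -0.001], [0.813, -0.582, -0.0], [-0.001, -0.001, -1.0]]
force: [0.2, 0.2, -0.7]
grip_width: 1.003
finger_force: 0.0
[524, 22, 22, 55] travel [0.0076, -0.009, 0.4229] turn -0.0068 rows 3.0
```

View pics/pre.png

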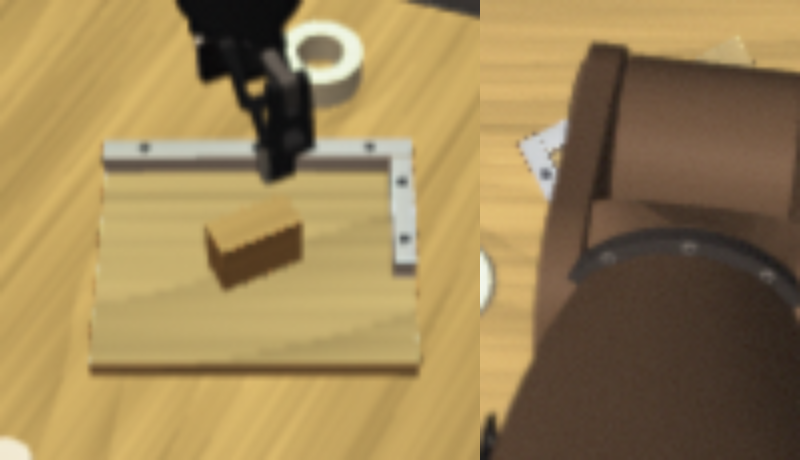

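The scene half shows the offcut untouched at zoom (254,238), with the fingers above and behind it. The top view is blocked by the arm. I'll descend next.

```bash
python3 -m inch '[{"claw":1,"travel":[0,0,0.15],"turn":[0,0,0]},{"claw":1,"travel":[0,0,0.25],"turn":[0,0,0]},{"claw":1,"travel":[0,0,0.25],"turn":[0,0,0]}]' 
python3 plan.py '[[524,22,22,55]]'
```

```text
time_s: 1.78
tool_pos: [0.5209, 0.023, 0.0709]
tool_rot: [[0.573, 0.819, -0.008], [0.819, -0.573, 0.001], [-0.004, -0.007, -1.0]]
force: [-0.9, 0.0, -0.5]
grip_width: 1.002
finger_force: 0.0
[524, 22, 22, 55] travel [0.003, 0.0104, 0.163] turn 0.0002 rows 1.2
```

```bash
python3 -m inch '[{"claw":1,"travel":[0,0,0.08],"turn":[0,0,0]},{"claw":1,"travel":[0,0,0.17],"turn":[0,0,0]},{"claw":1,"travel":[0,0,0.17],"turn":[0,0,0]},{"claw":1,"travel":[0,0,0.17],"turn":[0,0,0]}]' 
python3 -m inch '[{"claw":-1,"travel":[0,0,0],"turn":[0,0,0]},{"claw":-1,"travel":[0,0,0],"turn":[0,0,0]},{"claw":-1,"travel":[0,0,0],"turn":[0,0,0]},{"claw":-1,"travel":[0,0,0],"turn":[0,0,0]},{"claw":-1,"travel":[0,0,0],"turn":[0,0,0]},{"claw":-1,"travel":[0,0,0],"turn":[0,0,0]},{"claw":-1,"travel":[0,0,0],"turn":[0,0,0]},{"claw":-1,"travel":[0,0,0],"turn":[0,0,0]}]' 30
python3 plan.py '[[524,22,130,55],[530,200,130,78],[530,380,130,101],[530,380,15,101]]'
```

```text
time_s: 2.12
tool_pos: [0.5235, 0.0227, 0.0251]
tool_rot: [[0.573, 0.819, -0.001], [0.819, -0.573, 0.0], [-0.001, -0.001, -1.0]]
force: [1.4, 0.8, 0.8]
grip_width: 1.0
finger_force: 0.0
time_s: 2.78
tool_pos: [0.524, 0.022, 0.0252]
tool_rot: [[0.575, 0.818, 0.001], [0.818, -0.575, 0.0], [0.001, 0.001, -1.0]]
force: [-1.4, 0.0, 8.7]
grip_width: 0.322
finger_force: 30.2
[524, 22, 130, 55] travel [-0.0, -0.0, -0.3494] turn -0.0008 rows 2.5
[530, 200, 130, 78] travel [0.4975, -0.3239, -0.0] turn -0.2676 rows 4.3
[530, 380, 130, 101] travel [0.5869, -0.1247, -0.0] turn -0.2676 rows 4.3
[530, 380, 15, 101] travel [0.0, 0.0, 0.3833] turn -0.0 rows 2.8
```

```bash
python3 -m inch '[{"claw":-1,"travel":[0,0,-0.1],"turn":[0,0,0]},{"claw":-1,"travel":[0,0,-0.22],"turn":[0,0,0]},{"claw":-1,"travel":[0,0,-0.35],"turn":[0,0,0]},{"claw":-1,"travel":[0,0,-0.35],"turn":[0,0,0]}]' 
python3 -m inch '[{"claw":-1,"travel":[0.1,-0.065,0],"turn":[0,0,-0.06]},{"claw":-1,"travel":[0.2,-0.13,0],"turn":[0,0,-0.12]},{"claw":-1,"travel":[0.3,-0.195,0],"turn":[0,0,-0.17]},{"claw":-1,"travel":[0.4,-0.26,0],"turn":[0,0,-0.22]},{"claw":-1,"travel":[0.498,-0.324,0],"turn":[0,0,-0.268]}]'
python3 -m inch '[{"claw":-1,"travel":[0.12,-0.025,0],"turn":[0,0,-0.06]},{"claw":-1,"travel":[0.24,-0.05,0],"turn":[0,0,-0.12]},{"claw":-1,"travel":[0.36,-0.075,0],"turn":[0,0,-0.17]},{"claw":-1,"travel":[0.48,-0.1,0],"turn":[0,0,-0.22]},{"claw":-1,"travel":[0.587,-0.125,0],"turn":[0,0,-0.268]},{"claw":-1,"travel":[0.587,-0.125,0],"turn":[0,0,-0.268]},{"claw":-1,"travel":[0.587,-0.125,0],"turn":[0,0,-0.268]}]'
python3 plan.py '[[530,380,15,101]]'
```

```text
time_s: 3.12
tool_pos: [0.526, 0.0219, 0.1354]
tool_rot: [[0.574, 0.819, 0.009], [0.819, -0.574, -0.001], [0.005, 0.008, -1.0]]
force: [0.8, -0.7, 0.2]
grip_width: 0.328
finger_force: 29.9
time_s: 3.53
tool_pos: [0.5297, 0.2018, 0.1295]
tool_rot: [[0.205, 0.979, 0.0], [0.979, -0.205, 0.0], [0.0, 0.0, -1.0]]
force: [0.5, 0.5, -1.1]
grip_width: 0.318
finger_force: 29.9
time_s: 4.12
tool_pos: [0.5292, 0.3816, 0.1288]
tool_rot: [[-0.193, 0.981, -0.0], [0.981, 0.193, -0.0], [-0.0, -0.0, -1.0]]
force: [-0.2, -1.2, -0.6]
grip_width: 0.323
finger_force: 29.9
[530, 380, 15, 101] travel [-0.0056, 0.0015, 0.3795] turn 0.0016 rows 2.7
```

```bash
python3 -m inch '[{"claw":-1,"travel":[0,0,0.12],"turn":[0,0,0]},{"claw":-1,"travel":[0,0,0.24],"turn":[0,0,0]},{"claw":-1,"travel":[0,0,0.32],"turn":[0,0,0]},{"claw":-1,"travel":[0,0,0.38],"turn":[0,0,0]},{"claw":-1,"travel":[0,0,0.38],"turn":[0,0,0]},{"claw":-1,"travel":[0,0,0.38],"turn":[0,0,0]}]' 
python3 -m inch '[{"claw":0.4,"travel":[0,0,0],"turn":[0,0,0]},{"claw":0.4,"travel":[0,0,0],"turn":[0,0,0]},{"claw":0.4,"travel":[0,0,0],"turn":[0,0,0]},{"claw":0.4,"travel":[0,0,0],"turn":[0,0,0]},{"claw":0.4,"travel":[0,0,-0.1],"turn":[0,0,0]},{"claw":0.4,"travel":[0,0,-0.2],"turn":[0,0,0]},{"claw":0.4,"travel":[0,0,-0.35],"turn":[0,0,0]},{"claw":0.4,"travel":[0,0,-0.5],"turn":[0,0,0]}]' 
python3 plan.py '[[530,380,165,101],[550,130,165,60],[545,-120,165,20],[479,-358,165,-16.3],[479,-358,95,-16.3],[479,-358,31,-16.3]]'
```

```text
time_s: 4.62
tool_pos: [0.53, 0.3788, 0.0146]
tool_rot: [[-0.189, 0.982, -0.001], [0.982, 0.189, -0.001], [-0.001, -0.002, -1.0]]
force: [0.2, -0.3, 0.2]
grip_width: 0.323
finger_force: 32.5
time_s: 5.28
tool_pos: [0.5294, 0.3799, 0.16]
tool_rot: [[-0.191, 0.982, -0.001], [0.982, 0.191, -0.001], [-0.0, -0.001, -1.0]]
force: [0.6, 0.2, -0.4]
grip_width: 0.702
finger_force: 0.0
[530, 380, 165, 101] travel [-0.0, 0.0019, -0.0165] turn -0.0 rows 0.1
[550, 130, 165, 60] travel [-0.8307, -0.0936, -0.0] turn 0.4771 rows 6.0
[545, -120, 165, 20] travel [-0.73, 0.4022, -0.0] turn 0.4654 rows 6.0
[479, -358, 165, -16.3] travel [-0.4781, 0.6702, -0.0] turn 0.4224 rows 5.9
[479, -358, 95, -16.3] travel [0.0, -0.0, 0.2333] turn -0.0 rows 1.7
[479, -358, 31, -16.3] travel [0.0, -0.0, 0.2133] turn -0.0 rows 1.5
```

```bash
python3 -m inch '[{"claw":1,"travel":[-0.831,-0.094,0],"turn":[0,0,0.477]},{"claw":1,"travel":[-0.831,-0.094,0],"turn":[0,0,0.477]},{"claw":1,"travel":[-0.831,-0.094,0],"turn":[0,0,0.477]},{"claw":1,"travel":[-0.831,-0.094,0],"turn":[0,0,0.477]},{"claw":1,"travel":[-0.831,-0.094,0],"turn":[0,0,0.477]},{"claw":1,"travel":[-0.831,-0.094,0],"turn":[0,0,0.477]},{"claw":1,"travel":[-0.831,-0.094,0],"turn":[0,0,0.477]}]' >/dev/null
python3 -m inch '[{"claw":1,"travel":[-0.73,0.402,0],"turn":[0,0,0.465]},{"claw":1,"travel":[-0.73,0.402,0],"turn":[0,0,0.465]},{"claw":1,"travel":[-0.73,0.402,0],"turn":[0,0,0.465]},{"claw":1,"travel":[-0.73,0.402,0],"turn":[0,0,0.465]},{"claw":1,"travel":[-0.73,0.402,0],"turn":[0,0,0.465]},{"claw":1,"travel":[-0.73,0.402,0],"turn":[0,0,0.465]},{"claw":1,"travel":[-0.73,0.402,0],"turn":[0,0,0.465]}]' >/dev/null
python3 -m inch '[{"claw":1,"travel":[-0.478,0.67,0],"turn":[0,0,0.422]},{"claw":1,"travel":[-0.478,0.67,0],"turn":[0,0,0.422]},{"claw":1,"travel":[-0.478,0.67,0],"turn":[0,0,0.422]},{"claw":1,"travel":[-0.478,0.67,0],"turn":[0,0,0.422]},{"claw":1,"travel":[-0.478,0.67,0],"turn":[0,0,0.422]},{"claw":1,"travel":[-0.478,0.67,0],"turn":[0,0,0.422]},{"claw":1,"travel":[-0.478,0.67,0],"turn":[0,0,0.422]},{"claw":1,"travel":[-0.478,0.67,0],"turn":[0,0,0.422]}]'
python3 plan.py '[[479,-358,95,-16.3],[479,-358,31,-16.3]]'
python3 - <<'E'
from h import *
s=env.grab_frame("scene");t=env.grab_frame("top")
o=np.hstack([cv2.resize(s[230:330,110:210],(400,400)),cv2.resize(t[150:250,90:190],(400,400))])
cv2.imwrite("pics/pre2.png",o)
E
```

```text
time_s: 7.12
tool_pos: [0.4783, -0.3593, 0.1586]
tool_rot: [[0.96, -0.282, 0.0], [-0.282, -0.96, 0.0], [0.0, -0.0, -1.0]]
force: [0.9, 0.2, 0.9]
grip_width: 1.0
finger_force: 0.0
[479, -358, 95, -16.3] travel [0.0011, -0.0048, 0.2119] turn -0.0007 rows 1.5
[479, -358, 31, -16.3] travel [0.0, -0.0, 0.2133] turn -0.0 rows 1.5
```

View pics/pre2.png

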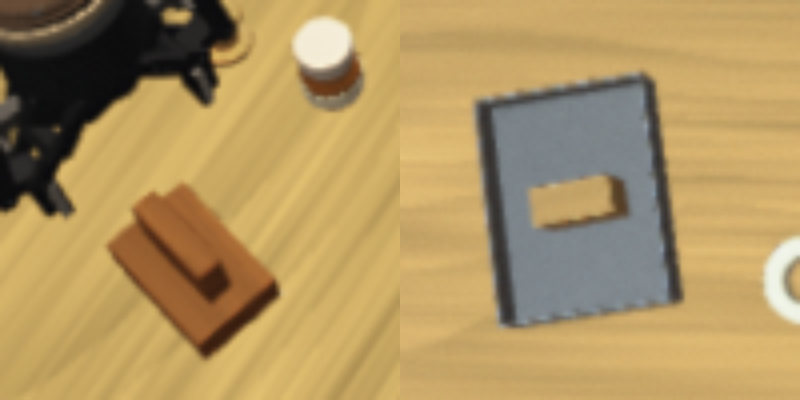

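The block is undisturbed, and the offcut lies flat inside the tray. I'll descend on the rib.

```bash
python3 -m inch '[{"claw":1,"travel":[0,-0.003,0.11],"turn":[0,0,0]},{"claw":1,"travel":[0,-0.003,0.22],"turn":[0,0,0]},{"claw":1,"travel":[0,-0.003,0.3],"turn":[0,0,0]},{"claw":1,"travel":[0,-0.003,0.37],"turn":[0,0,0]},{"claw":1,"travel":[0,-0.003,0.425],"turn":[0,0,0]},{"claw":1,"travel":[0,-0.003,0.425],"turn":[0,0,0]},{"claw":1,"travel":[0,-0.003,0.425],"turn":[0,0,0]}]' 
python3 -m inch '[{"claw":-1,"travel":[0,0,0],"turn":[0,0,0]},{"claw":-1,"travel":[0,0,0],"turn":[0,0,0]},{"claw":-1,"travel":[0,0,0],"turn":[0,0,0]},{"claw":-1,"travel":[0,0,0],"turn":[0,0,0]},{"claw":-1,"travel":[0,0,0],"turn":[0,0,0]},{"claw":-1,"travel":[0,0,0],"turn":[0,0,0]},{"claw":-1,"travel":[0,0,0],"turn":[0,0,0]},{"claw":-1,"travel":[0,0,0],"turn":[0,0,0]}]' 60
python3 -m inch '[{"claw":-1,"travel":[0,0,0],"turn":[0,0,0]},{"claw":-1,"travel":[0,0,0],"turn":[0,0,0]},{"claw":-1,"travel":[0,0,0],"turn":[0,0,0]},{"claw":-1,"travel":[0,0,0],"turn":[0,0,0]}]' 60
python3 plan.py '[[479,-358,31,-16.3]]'
```

```text
time_s: 7.8
tool_pos: [0.4797, -0.3556, 0.031]
tool_rot: [[0.961, -0.277, -0.001], [-0.277, -0.961, 0.001], [-0.001, -0.001, -1.0]]
force: [-0.2, -0.7, 0.5]
grip_width: 1.0
finger_force: 0.0
time_s: 8.47
tool_pos: [0.4794, -0.3573, 0.0317]
tool_rot: [[0.96, -0.28, 0.001], [-0.28, -0.96, -0.001], [0.001, 0.0, -1.0]]
force: [-0.6, -0.8, 6.7]
grip_width: 0.204
finger_force: 59.9
time_s: 8.8
tool_pos: [0.4794, -0.3573, 0.0317]
tool_rot: [[0.96, -0.28, 0.001], [-0.28, -0.96, -0.001], [0.001, 0.0, -1.0]]
force: [-1.2, 0.3, 6.5]
grip_width: 0.201
finger_force: 59.9
[479, -358, 31, -16.3] travel [-0.0007, 0.0027, 0.0024] turn 0.0008 rows 0.0
```

```bash
python3 plan.py '[[479,-358,130,-16.3],[535,-145,130,6],[538,68.5,130,28.2],[538,68.5,60,28.2]]'
```

```text
[479, -358, 130, -16.3] travel [-0.0007, 0.0027, -0.3276] turn 0.0008 rows 2.4
[535, -145, 130, 6] travel [-0.0201, -0.7339, -0.0] turn -0.2595 rows 5.3
[538, 68.5, 130, 28.2] travel [0.0843, -0.7067, -0.0] turn -0.2583 rows 5.1
[538, 68.5, 60, 28.2] travel [0.0, 0.0, 0.2333] turn -0.0 rows 1.7
```

```bash
python3 -m inch '[{"claw":-1,"travel":[0,0,-0.06],"turn":[0,0,0]},{"claw":-1,"travel":[0,0,-0.14],"turn":[0,0,0]},{"claw":-1,"travel":[0,0,-0.22],"turn":[0,0,0]},{"claw":-1,"travel":[0,0,-0.28],"turn":[0,0,0]},{"claw":-1,"travel":[0,0,-0.33],"turn":[0,0,0]},{"claw":-1,"travel":[0,0,-0.33],"turn":[0,0,0]}]' 
python3 -m inch '[{"claw":-1,"travel":[0,-0.06,0],"turn":[0,0,-0.03]},{"claw":-1,"travel":[0,-0.16,0],"turn":[0,0,-0.06]},{"claw":-1,"travel":[-0.005,-0.27,0],"turn":[0,0,-0.1]},{"claw":-1,"travel":[-0.01,-0.38,0],"turn":[0,0,-0.13]},{"claw":-1,"travel":[-0.015,-0.49,0],"turn":[0,0,-0.17]},{"claw":-1,"travel":[-0.018,-0.6,0],"turn":[0,0,-0.21]},{"claw":-1,"travel":[-0.02,-0.69,0],"turn":[0,0,-0.245]},{"claw":-1,"travel":[-0.02,-0.734,0],"turn":[0,0,-0.26]}]'
python3 -m inch '[{"claw":-1,"travel":[0.01,-0.06,0],"turn":[0,0,-0.03]},{"claw":-1,"travel":[0.02,-0.16,0],"turn":[0,0,-0.06]},{"claw":-1,"travel":[0.03,-0.27,0],"turn":[0,0,-0.1]},{"claw":-1,"travel":[0.045,-0.38,0],"turn":[0,0,-0.13]},{"claw":-1,"travel":[0.06,-0.49,0],"turn":[0,0,-0.17]},{"claw":-1,"travel":[0.07,-0.6,0],"turn":[0,0,-0.21]},{"claw":-1,"travel":[0.08,-0.67,0],"turn":[0,0,-0.245]},{"claw":-1,"travel":[0.084,-0.707,0],"turn":[0,0,-0.258]}]'
python3 -m inch '[{"claw":-1,"travel":[0,0,0],"turn":[0,0,0]},{"claw":-1,"travel":[0,0,0],"turn":[0,0,0]},{"claw":-1,"travel":[0,0,0],"turn":[0,0,0]}]'
python3 plan.py '[[538,68.5,60,28.2]]'
python3 - <<'E'
from h import *
s=env.grab_frame("scene")
cv2.imwrite("pics/held.png",cv2.resize(s[110:230,190:320],(780,600)[:2],interpolation=cv2.INTER_CUBIC)[:600])
E
```

```text
time_s: 9.3
tool_pos: [0.4799, -0.3576, 0.1327]
tool_rot: [[0.96, -0.279, 0.003], [-0.279, -0.96, -0.003], [0.004, 0.002, -1.0]]
force: [0.5, -0.0, -2.2]
grip_width: 0.202
finger_force: 59.0
time_s: 9.97
tool_pos: [0.5349, -0.141, 0.129]
tool_rot: [[0.994, 0.111, -0.002], [0.111, -0.994, 0.001], [-0.002, -0.001, -1.0]]
force: [-0.4, 0.5, -3.2]
grip_width: 0.204
finger_force: 59.1
time_s: 10.63
tool_pos: [0.5371, 0.0717, 0.1293]
tool_rot: [[0.879, 0.477, -0.001], [0.477, -0.879, 0.0], [-0.001, -0.001, -1.0]]
force: [0.4, -0.1, -3.3]
grip_width: 0.2
finger_force: 59.2
time_s: 10.88
tool_pos: [0.5374, 0.0686, 0.1297]
tool_rot: [[0.881, 0.472, -0.001], [0.472, -0.881, -0.0], [-0.001, -0.0, -1.0]]
force: [-0.5, -0.3, -2.0]
grip_width: 0.205
finger_force: 59.2
[538, 68.5, 60, 28.2] travel [0.0014, 0.0013, 0.2325] turn -0.0002 rows 1.7
```

View pics/held.png

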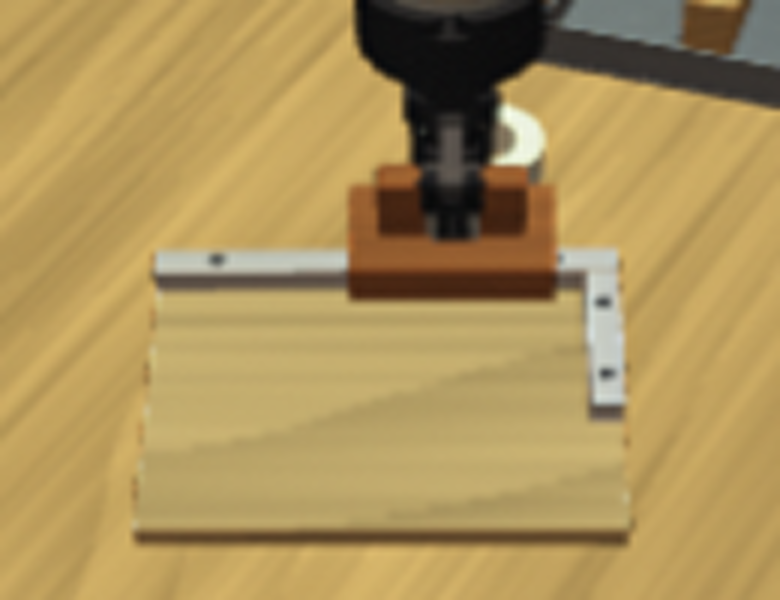

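The block hangs level and parallel to the stops, 15 mm or so short of each. I'll lower it.

```bash
python3 -m inch '[{"claw":-1,"travel":[0,0,0.06],"turn":[0,0,0]},{"claw":-1,"travel":[0,0,0.13],"turn":[0,0,0]},{"claw":-1,"travel":[0,0,0.19],"turn":[0,0,0]},{"claw":-1,"travel":[0,0,0.24],"turn":[0,0,0]},{"claw":-1,"travel":[0,0,0.265],"turn":[0,0,0]},{"claw":-1,"travel":[0,0,0.265],"turn":[0,0,0]},{"claw":-1,"travel":[0,0,0.265],"turn":[0,0,0]},{"claw":-1,"travel":[0,0,0.265],"turn":[0,0,0]}]' 
python3 -m inch '[{"claw":-1,"travel":[0,0,0.003],"turn":[0,0,0]},{"claw":-1,"travel":[0,0,0.006],"turn":[0,0,0]},{"claw":-1,"travel":[0,0,0.006],"turn":[0,0,0]},{"claw":-1,"travel":[0,0,0.006],"turn":[0,0,0]}]' |egrep 'pos|force'
python3 -m inch '[{"claw":-1,"travel":[0,0,0.003],"turn":[0,0,0]},{"claw":-1,"travel":[0,0,0.003],"turn":[0,0,0]},{"claw":-1,"travel":[0,0,0.003],"turn":[0,0,0]}]'  |egrep 'pos|force'
```

```text
time_s: 11.6
tool_pos: [0.5379, 0.0694, 0.0514]
tool_rot: [[0.881, 0.473, 0.001], [0.473, -0.881, 0.0], [0.001, 0.0, -1.0]]
force: [-0.1, 0.3, -2.1]
grip_width: 0.203
finger_force: 59.2
tool_pos: [0.5375, 0.0697, 0.0491]
force: [0.5, -0.3, -2.9]
finger_force: 59.2
tool_pos: [0.5375, 0.0697, 0.0479]
force: [0.0, 0.6, -3.3]
finger_force: 59.2
```

```bash
for i in 1 2; do python3 -m inch '[{"claw":-1,"travel":[0,0,0.0025],"turn":[0,0,0]},{"claw":-1,"travel":[0,0,0.0025],"turn":[0,0,0]},{"claw":-1,"travel":[0,0,0.0025],"turn":[0,0,0]}]'  |egrep 'pos|force'; done
```

```text
tool_pos: [0.5374, 0.0697, 0.0471]
force: [-0.1, -0.0, -3.5]
finger_force: 59.2
tool_pos: [0.5375, 0.0697, 0.0467]
force: [-1.8, 0.3, 3.8]
finger_force: 59.8
```

```bash
cat > f.py <<'E'
from h import *
s=env.read_state();j=np.radians(28.2);x=np.array([np.cos(j),np.sin(j)]);y=np.array([-x[1],x[0]])
p=s["tool_pos"][:2]-[.5215,.0269];f=s["force"];R=s["tool_rot"]
print("t",round(s["time_s"],2),"jig xy mm",(1e3*x@p).round(2),(1e3*y@p).round(2),"z",(s["tool_pos"][2]*1e3).round(2),"push x,y",-(x@f[:2]).round(2),-(y@f[:2]).round(2),"fz",f[2].round(2),"yaw",np.degrees(np.arctan2(R[1,0],R[0,0])).round(2),"M",s["moment"].round(2),"grip",s["finger_force"].round(1))
E
python3 -m inch '[{"claw":-1,"travel":[0.01,-0.01,-0.001],"turn":[0,0,0]},{"claw":-1,"travel":[0.02,-0.02,-0.001],"turn":[0,0,0]},{"claw":-1,"travel":[0.03,-0.03,-0.001],"turn":[0,0,0]},{"claw":-1,"travel":[0.036,-0.034,-0.001],"turn":[0,0,0]},{"claw":-1,"travel":[0.036,-0.034,-0.001],"turn":[0,0,0]},{"claw":-1,"travel":[0.036,-0.034,-0.001],"turn":[0,0,0]}]' >/dev/null; python3 f.py
for i in 1 2; do python3 -m inch '[{"claw":-1,"travel":[0.002,0,0],"turn":[0,0,0]},{"claw":-1,"travel":[0.004,0,0],"turn":[0,0,0]},{"claw":-1,"travel":[0.004,0,0],"turn":[0,0,0]},{"claw":-1,"travel":[0.004,0,0],"turn":[0,0,0]}]' >/dev/null; python3 f.py;done
```

```text
Traceback (most recent call last):
  File "f.py", line 4, in <module>
    print("t",round(s["time_s"],2),"jig xy mm",(1e3*x@p).round(2),(1e3*y@p).round(2),"z",(s["tool_pos"][2]*1e3).round(2),"push x,y",-(x@f[:2]).round(2),-(y@f[:2]).round(2),"fz",f[2].round(2),"yaw",np.degrees(np.arctan2(R[1,0],R[0,0])).round(2),"M",s["moment"].round(2),"grip",s["finger_force"].round(1))
                                                                                                                                                                                                                                                                                    ^^^^^^^^^^^^^^^^^^^^^^^
AttributeError: 'float' object has no attribute 'round'
Traceback (most recent call last):
  File "f.py", line 4, in <module>
    print("t",round(s["time_s"],2),"jig xy mm",(1e3*x@p).round(2),(1e3*y@p).round(2),"z",(s["tool_pos"][2]*1e3).round(2),"push x,y",-(x@f[:2]).round(2),-(y@f[:2]).round(2),"fz",f[2].round(2),"yaw",np.degrees(np.arctan2(R[1,0],R[0,0])).round(2),"M",s["moment"].round(2),"grip",s["finger_force"].round(
[... 389 characters left out ...]
ast):
  File "f.py", line 4, in <module>
    print("t",round(s["time_s"],2),"jig xy mm",(1e3*x@p).round(2),(1e3*y@p).round(2),"z",(s["tool_pos"][2]*1e3).round(2),"push x,y",-(x@f[:2]).round(2),-(y@f[:2]).round(2),"fz",f[2].round(2),"yaw",np.degrees(np.arctan2(R[1,0],R[0,0])).round(2),"M",s["moment"].round(2),"grip",s["finger_force"].round(1))
                                                                                                                                                                                                                                                                                    ^^^^^^^^^^^^^^^^^^^^^^^
AttributeError: 'float' object has no attribute 'round'
```

```bash
sed -i 's/s\["finger_force"\].round(1)/round(s["finger_force"],1)/' f.py; python3 f.py
for i in 1 2; do python3 -m inch '[{"claw":-1,"travel":[0.002,0,0],"turn":[0,0,0]},{"claw":-1,"travel":[0.002,0,0],"turn":[0,0,0]},{"claw":-1,"travel":[0.002,0,0],"turn":[0,0,0]}]' >/dev/null; python3 f.py;done
```

```text
t 13.85 jig xy mm 47.58 40.3 z 46.74 push x,y 1.46 0.81 fz -0.29 yaw 28.29 M [-0.04 -0.06  0.02] grip 59.7
t 14.1 jig xy mm 48.16 40.37 z 46.74 push x,y 1.43 -0.22 fz -0.02 yaw 28.29 M [-0.12  0.06  0.02] grip 59.7
t 14.35 jig xy mm 48.75 40.39 z 46.74 push x,y 0.49 -0.38 fz -0.49 yaw 28.29 M [-0.01  0.06 -0.01] grip 59.7
```

```bash
for i in 1 2 3; do python3 -m inch '[{"claw":-1,"travel":[0.002,0,0],"turn":[0,0,0]},{"claw":-1,"travel":[0.002,0,0],"turn":[0,0,0]},{"claw":-1,"travel":[0.002,0,0],"turn":[0,0,0]}]' >/dev/null; python3 f.py;done
for i in 1 2 3 4; do python3 -m inch '[{"claw":-1,"travel":[0,-0.002,0],"turn":[0,0,0]},{"claw":-1,"travel":[0,-0.002,0],"turn":[0,0,0]},{"claw":-1,"travel":[0,-0.002,0],"turn":[0,0,0]}]' >/dev/null; python3 f.py;done
```

```text
t 14.6 jig xy mm 49.34 40.43 z 46.71 push x,y 0.02 -0.67 fz 0.53 yaw 28.29 M [-0.07  0.08 -0.01] grip 59.7
t 14.85 jig xy mm 49.95 40.4 z 46.74 push x,y 1.26 0.28 fz 0.03 yaw 28.29 M [0.02 0.04 0.02] grip 59.7
t 15.1 jig xy mm 50.54 40.38 z 46.72 push x,y 2.17 -0.85 fz -0.46 yaw 28.29 M [0.   0.06 0.02] grip 59.7
t 15.35 jig xy mm 50.6 40.97 z 46.72 push x,y -0.77 0.79 fz -1.25 yaw 28.29 M [ 0.   -0.07 -0.02] grip 59.5
t 15.6 jig xy mm 50.53 41.63 z 46.73 push x,y -1.09 0.3 fz -1.54 yaw 28.3 M [ 0.05 -0.12  0.03] grip 59.5
t 15.85 jig xy mm 50.47 42.27 z 46.74 push x,y -0.15 -0.3 fz -0.64 yaw 28.3 M [ 0.03 -0.11 -0.02] grip 59.5
t 16.1 jig xy mm 50.46 42.87 z 46.74 push x,y -1.01 -1.59 fz -1.03 yaw 28.29 M [ 0.03 -0.06 -0.05] grip 59.4
```

Neither stop has been touched yet. I'll keep going in y, then x, in small steps.

```bash
for i in 1 2 3 ; do python3 -m inch '[{"claw":-1,"travel":[0,-0.002,0],"turn":[0,0,0]},{"claw":-1,"travel":[0,-0.002,0],"turn":[0,0,0]},{"claw":-1,"travel":[0,-0.002,0],"turn":[0,0,0]}]' >/dev/null; python3 f.py;done
for i in 1 2 ; do python3 -m inch '[{"claw":-1,"travel":[0.002,0,0],"turn":[0,0,0]},{"claw":-1,"travel":[0.002,0,0],"turn":[0,0,0]},{"claw":-1,"travel":[0.002,0,0],"turn":[0,0,0]}]' >/dev/null; python3 f.py;done
```

```text
t 16.35 jig xy mm 50.44 43.46 z 46.73 push x,y 0.04 -0.15 fz -1.22 yaw 28.3 M [ 0.09 -0.03 -0.03] grip 59.4
t 16.6 jig xy mm 50.46 44.06 z 46.73 push x,y 0.03 1.0 fz -1.68 yaw 28.29 M [ 0.05 -0.09 -0.04] grip 59.4
t 16.85 jig xy mm 50.46 44.67 z 46.73 push x,y -0.36 -0.62 fz -0.61 yaw 28.29 M [ 0.01 -0.07 -0.02] grip 59.4
t 17.1 jig xy mm 50.66 44.68 z 46.76 push x,y 3.66 0.97 fz 3.13 yaw 28.3 M [-0.37  0.49  0.06] grip 59.8
t 17.35 jig xy mm 50.72 44.69 z 46.82 push x,y 7.91 1.59 fz 5.02 yaw 28.3 M [-0.81  0.88  0.04] grip 60.4
```

```bash
for i in 1 2 3 ; do python3 -m inch '[{"claw":-1,"travel":[0,-0.002,0],"turn":[0,0,0]},{"claw":-1,"travel":[0,-0.002,0],"turn":[0,0,0]},{"claw":-1,"travel":[0,-0.002,0],"turn":[0,0,0]}]' >/dev/null; python3 f.py;done
```

```text
t 17.6 jig xy mm 50.71 44.97 z 46.81 push x,y 9.18 4.31 fz 4.52 yaw 28.3 M [-1.34  0.82 -0.05] grip 60.3
t 17.85 jig xy mm 50.72 45.43 z 46.85 push x,y 9.59 5.33 fz 4.14 yaw 28.29 M [-1.42  0.77 -0.08] grip 60.3
t 18.1 jig xy mm 50.73 46.0 z 46.83 push x,y 8.58 5.09 fz 5.48 yaw 28.29 M [-1.5   0.79 -0.08] grip 60.3
```

```bash
python3 -m inch '[{"claw":-1,"travel":[-0.004,0,0],"turn":[0,0,0]},{"claw":-1,"travel":[-0.004,0,0],"turn":[0,0,0]}]' >/dev/null; python3 f.py
for i in 1 2 3 4; do python3 -m inch '[{"claw":-1,"travel":[0,-0.002,0],"turn":[0,0,0]},{"claw":-1,"travel":[0,-0.002,0],"turn":[0,0,0]},{"claw":-1,"travel":[0,-0.002,0],"turn":[0,0,0]}]' >/dev/null; python3 f.py;done
```

```text
t 18.27 jig xy mm 50.49 46.28 z 46.72 push x,y 0.86 1.48 fz -0.48 yaw 28.28 M [-0.23  0.03  0.03] grip 59.5
t 18.52 jig xy mm 50.66 46.43 z 46.81 push x,y 3.2 6.32 fz 0.55 yaw 28.32 M [-1.28 -0.13  0.06] grip 59.8
t 18.77 jig xy mm 50.68 46.5 z 46.83 push x,y 4.84 10.92 fz 0.42 yaw 28.32 M [-1.99 -0.21  0.06] grip 59.9
t 19.02 jig xy mm 50.72 46.6 z 46.93 push x,y 6.29 14.69 fz -0.32 yaw 28.33 M [-2.83 -0.45  0.07] grip 60.0
t 19.27 jig xy mm 50.72 46.66 z 46.99 push x,y 6.08 18.4 fz -0.25 yaw 28.33 M [-3.55 -0.59  0.06] grip 60.0
```

```bash
python3 -m inch '[{"claw":-1,"travel":[0,0.003,0],"turn":[0,0,0]},{"claw":-1,"travel":[0,0.003,0],"turn":[0,0,0]},{"claw":-1,"travel":[0,0.003,0],"turn":[0,0,0]}]' 90 >/dev/null; python3 f.py
python3 -m inch '[{"claw":-1,"travel":[0.002,0,0.001],"turn":[0,0,0]},{"claw":-1,"travel":[0.002,0,0.001],"turn":[0,0,0]},{"claw":-1,"travel":[0.002,0,0.001],"turn":[0,0,0]},{"claw":-1,"travel":[0.002,0,0.001],"turn":[0,0,0]}]' >/dev/null; python3 f.py
python3 - <<'E'
from h import *
s=env.grab_frame("scene");print(env.read_state()["tool_rot"][:,2])
cv2.imwrite("pics/seat.png",cv2.resize(s[130:220,200:320],(800,600),interpolation=cv2.INTER_CUBIC))
E
```

```text
t 19.52 jig xy mm 50.72 46.5 z 46.92 push x,y 4.99 11.96 fz 0.64 yaw 28.31 M [-2.31 -0.35  0.03] grip 88.1
t 19.85 jig xy mm 50.73 46.52 z 46.89 push x,y 9.32 12.73 fz 6.4 yaw 28.32 M [-2.77  0.23  0.06] grip 89.2
[ 7.04856624e-04 -1.44301911e-03 -9.99998710e-01]
```

View pics/seat.png

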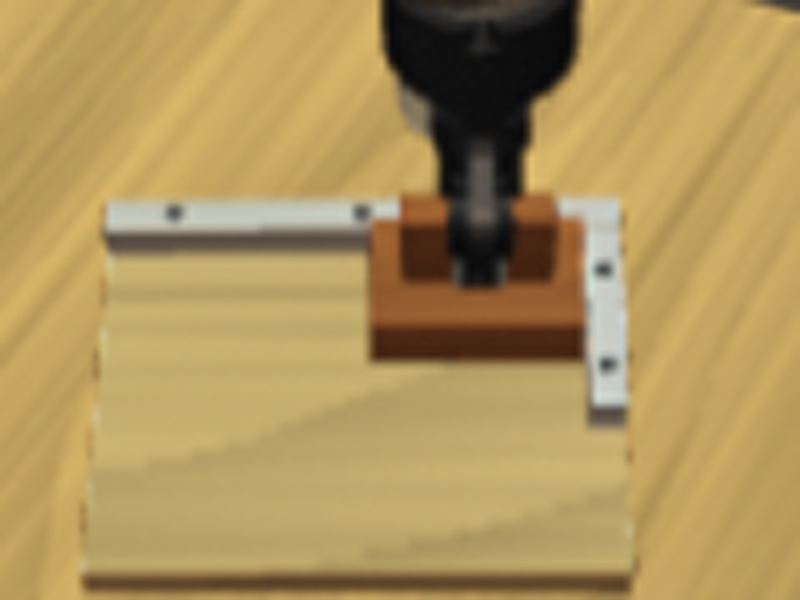

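The block is seated flat in the corner, touching both stops. Friction may be hiding part of the x push, so I'll reload: unload y, lighten the downforce, set x, then set y.

```bash
python3 -m inch '[{"claw":-1,"travel":[0,0.005,-0.001],"turn":[0,0,0]},{"claw":-1,"travel":[0,0.005,-0.001],"turn":[0,0,0]},{"claw":-1,"travel":[0,0.005,-0.001],"turn":[0,0,0]}]' 90 >/dev/null; python3 f.py
python3 -m inch '[{"claw":-1,"travel":[0.001,0,0],"turn":[0,0,0]},{"claw":-1,"travel":[0.001,0,0],"turn":[0,0,0]},{"claw":-1,"travel":[0.001,0,0],"turn":[0,0,0]}]' >/dev/null; python3 f.py
```

```text
t 20.15 jig xy mm 50.68 46.19 z 46.83 push x,y 6.5 5.77 fz 3.94 yaw 28.29 M [-1.19  0.43 -0.03] grip 89.0
t 20.4 jig xy mm 50.71 46.2 z 46.88 push x,y 8.07 5.42 fz 5.28 yaw 28.3 M [-1.41  0.71 -0.06] grip 89.2
```

```bash
python3 -m inch '[{"claw":-1,"travel":[0.001,-0.002,0],"turn":[0,0,0]},{"claw":-1,"travel":[0.001,-0.002,0],"turn":[0,0,0]},{"claw":-1,"travel":[0.001,-0.002,0],"turn":[0,0,0]}]' >/dev/null; python3 f.py
python3 -m inch '[{"claw":-1,"travel":[0,-0.002,0],"turn":[0,0,0]},{"claw":-1,"travel":[0,-0.002,0],"turn":[0,0,0]},{"claw":-1,"travel":[0,-0.002,0],"turn":[0,0,0]},{"claw":-1,"travel":[0,-0.002,0],"turn":[0,0,0]}]' >/dev/null; python3 f.py
```

```text
t 20.65 jig xy mm 50.78 46.46 z 46.93 push x,y 11.42 8.73 fz 6.29 yaw 28.32 M [-2.26  0.73  0.01] grip 89.4
t 20.98 jig xy mm 50.81 46.53 z 46.97 push x,y 11.24 12.62 fz 6.11 yaw 28.32 M [-2.98  0.58  0.03] grip 89.3
```

```bash
for i in 1 2 3; do python3 -m inch '[{"claw":-1,"travel":[0,0,0],"turn":[0,0,0]},{"claw":-1,"travel":[0,0,0],"turn":[0,0,0]},{"claw":-1,"travel":[0,0,0],"turn":[0,0,0]},{"claw":-1,"travel":[0,0,0],"turn":[0,0,0]}]' >/dev/null; python3 f.py; done
```

```text
t 21.32 jig xy mm 50.79 46.51 z 46.96 push x,y 12.21 13.41 fz 7.4 yaw 28.32 M [-2.94  0.49  0.05] grip 89.3
t 21.65 jig xy mm 50.79 46.52 z 46.94 push x,y 12.78 12.3 fz 5.58 yaw 28.32 M [-2.97  0.58 -0.02] grip 89.3
t 21.98 jig xy mm 50.8 46.53 z 46.96 push x,y 11.47 13.01 fz 6.72 yaw 28.32 M [-3.    0.53  0.02] grip 89.3
```

The push is steady at about 12 N in x and 13 N in y, inside the 5–15 N range on both stops. I'm handing the job in.

```bash
python3 -c "
from station import env
print(env.close_job())"
```

```text
the job is handed in; nothing more can be done
None
```

The job is handed in at about 22 s of the 72 s allowed: the offcut lies in the tray, and the block sits flat in the jig corner, still gripped and pressed at a measured 12 N or so on the short stop and 13 N on the long stop (friction may put the true push a few newtons lower).

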